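# Put the rivet setter away in its snap-lid case

## Task

Put the steel setter away: press the thumb latch of the black tool case so that its sprung lid pops open, lay the setter down in the wooden cradle inside, then push the lid down until it snaps shut and stays shut when you let go. Feel your way gently: press latch and lid no harder than needed, and do not disturb the two thread spools and the jar.

Things in the scene. Friction and masses are not known exactly. Their poses are not given: they have to be found in the camera images.
- case: black tool case fixed to the bench, 108 (x) by 132 (y) by 46 mm high without lid, walls 4 mm, floor 6 mm thick. Origin: centre of its underside, on the bench. -x is its latch side, +x its hinge side, z up; turned about z by up to 0.35 rad. A screw lug 5 mm high sticks out 22 mm at its +y and -y sides. Empty but for the cradle
- cradle (a point): middle of the cradle's bottom, 16 mm above the bench; axes as the case's. Two wooden V-sided supports 4 mm thick, centred 24 mm to +x and -x of it; notch 16 mm wide at the bottom (10 mm above the case's floor), 27 mm at the top (12 mm higher). Between them 44 mm of free length for fingertips. The setter lies in it along the case's x, either way round
- pad_low (a point): fixed to the case, axes as its: lowest possible place of the middle of the thumb pad's top. The pad (steel, 44 mm in x, 32 in y, 4 thick) reaches from 28 mm to +x to 16 mm to -x of it. It stands 0 to 6 mm higher than this, differently every time and not measured: find it by feel. Pressed straight down here it lets go after 4 to 6 mm, at some 4 to 6 N, just before its hard stop; over 10 N bends it
- nose_low (a point): fixed to the case: lowest possible place of the underside of the latch's nose, where it hooks over the lid's tongue; really as much higher as the pad is (0 to 6 mm). Pad, arm and nose are one spring rocker: from the pad's +x end an arm 20 mm wide rises to 71 to 77 mm above the bench; pressing the pad swings the nose 5 mm to -x. It springs back by itself
- hinge (a point): middle of the lid's hinge axis, which runs along the case's y, 48 mm above the bench; axes as the case's
- lid_edge (a point): middle of the lid's latch-side edge on its outer (upper) face, moves with the lid. The lid is a flat black plate 132 mm wide (y), 2 to 108 mm from the hinge axis; its outer face lies 7 mm outside the plane of the hinge axis, its inner face 1 mm inside. A steel tongue 18 mm wide sticks out 10 mm further at the middle
- lid (a joint): lid angle, rad: 0 pressed fully down (hard stop); latched it rests at 0.008 to 0.065, as the latch's height has it; springs open to 1.55, upright, outer face to the case's +x. The spring always pushes it open (about 3 N at the edge). Pushed down at 85 mm from the hinge it snaps in, just below its latched angle, with some 7 to 12 N, then the force drops; more than 20 N damages it
- setter: loose double-ended setter, plain steel: a square bar 12 by 12 by 64 mm with a round tip of 9 mm diameter and 8 mm length at each end, 80 mm over all, lying along its x on the bench, 0.06 to 0.11 kg. Origin: centre of its underside
- spool_tall: bystander: thread spool, 48 mm diameter, 62 mm high, upright; origin at the centre of its underside
- spool_flat: bystander: thread spool, 56 mm diameter, 40 mm high, upright; origin at the centre of its underside
- stud_jar: bystander: glass jar with steel cap, 52 mm diameter, 60 mm high, upright; origin at the centre of its underside

How it is judged:
By the outcome, as a careful person would: the job done as asked, in the order asked, and still so for the second after the job is handed in, with the robot touching nothing.
It also fails if it takes over 72 s, if anything falls off the work surface, if the arm or the gripper's body presses on something with over 40 N, if the wrist force passes 120 N, or if a joint passes its speed limit or range.

## Robot

A 6-joint arm with a two-finger parallel gripper is mounted at the origin on the work surface. World frame = base frame: x ahead of the robot, y to its left, z up, the work surface at z = 0. Lengths are in m, angles in rad, forces in N, time in s.
With the tool pointing down it reaches from about 0.375 to 0.9 m from the base axis. Payload 3.1 kg.
Tool frame: the origin (TCP) lies midway between the tips of the shut fingers; the grasp point (between the pads) lies manip.grip_depth behind it (manip.grip_depth is the distance from the TCP to the grasp point, in m); z points along the fingers, y is the direction in which the jaws open and shut (so a half turn about z gives the same grasp; the last joint's range is limited). The gripper opens to 85 mm and grips with 20 to 120 N. Pads are 22 mm wide; open, the fingers measure 114 mm over their backs; the gripper's body (76 mm by 85 mm) begins 54 mm behind the grasp point. The pads swing forward as they close: fully open they stand 13 mm farther back than shut.
Start: joints at [-1.431, 0.527, 1.433, -0, 1.181, -0.178], TCP at [0.196, -0.593, 0.231] pointing down, gripper open.
Joint ranges: [-3.08, 3.08], [-0.75, 2.2], [0.22, 2.44], [-1.43, 4.57], [0, 2.65], [-2.85, 2.85]. Speed limits (rad/s): [2.79, 2.79, 3.14, 3.14, 3.14, 3.14].

## Interface

Orientations are given as a unit quaternion [x, y, z, w].
In Python, from station import manip, vision gives the robot as it stands.
- The arm moves only by the shell command python3 -m crank 'ROWS' [FORCE]. ROWS is JSON, a list of rows, each an object with "grip": the closure, from 0 (fully open) to 1 (shut); "offset": the shift along the tool's x, y, z in mm, a list of three; "angular": the turn, a rotation vector about the tool's x, y, z in degrees, a list of three. A call has 1 to 10 rows; each row is the pose to reach, as a shift and turn from the pose commanded when the call began, along the tool's axes at that moment; what a row does not reach only later rows make up. A row lasts 1/10 s, in which the tool goes at most 50 mm and 8.59 degrees, less where a joint would pass 70% of its speed; a pose out of reach is approached as far as the arm can. A call with a gripper value outside its range is refused whole. The fingers move at their own pace and stop on an object; FORCE is the grip in N (left out, the last holds). Time passes only in rows, so rows that repeat a pose let the fingers close. It gives the time, the measured TCP pose, the force and the opening at its end, in the units of the state.
- manip.sense(): the state, without advancing time (a new reading comes with each control period).
- vision.snapshot(name): name is "scene" or "top" or "wrist"; returns a dict with "pixels" (384x512x3 uint8, red, green, blue), "intrinsics" (3x3 intrinsics, pixels), "R" (3x3) and "t" (3): a world point X has camera coordinates R X + t. Camera axes: x right, y down, z forward; pixel columns grow to the right and rows downward; lengths in m; the calibration is good to about 2 mm. A picture is of the moment at which its call begins. There is no depth.
- manip.sign_off(): hands the job in, once; it reports no verdict.
The state is a dict: "t": time; "q": joint angles; "qd": joint speeds; "tau": joint torques, N m; "tcp_pos": TCP position; "tool_rot": TCP orientation; "force": force on the tool from outside, world axes, zero at the start; "ft_torque": the same for the moment, N m; "finger_gap": opening from 0.0 (shut) to 1.0 (fully open).
Only numpy, scipy, OpenCV 4.12 (cv2) and the standard library are available. Lean on these libraries where they do the work, as an engineer would, in place of code of your own. Each camera call takes 0.05 s, during which the arm holds its last target.

## Working session

There is one attempt and no reset: what is moved stays moved. The work goes in short steps, Python scripts to look and compute and a shell command to move; the robot and the scene stay as the last step left them, time stands still between calls to the robot, and variables do not carry over. Pictures are saved under pics/ and viewed, and the job is handed in when it is done.

```bash
ls; mkdir -p pics
cat > h.py <<'E'
import numpy as np, cv2
from station import manip, vision
def snap(n,f):
    s=vision.snapshot(n); cv2.imwrite('pics/'+f,cv2.cvtColor(s['pixels'],cv2.COLOR_RGB2BGR)); 
    np.savez('pics/'+f+'.npz',**s); return s
def ray(s,u,v):
    R=s['R'];c=-R.T@s['t']; d=R.T@np.linalg.solve(s['intrinsics'],[u,v,1.]); return c,d
def onz(s,u,v,z):
    c,d=ray(s,u,v); return c+d*(z-c[2])/d[2]
def proj(s,X):
    p=s['intrinsics']@(s['R']@np.asarray(X)+s['t']); return p[:2]/p[2]
E
python3 - <<'E'
from h import *
for n in ['scene','top','wrist']:
    s=snap(n,n+'0.png'); print(n,-s['R'].T@s['t'],s['intrinsics'][0])
print(manip.sense(),manip.grip_depth)
E
```

```text
pics
scene [0.81452995 0.39319247 0.79730872] [381.76174478   0.         260.99566685]
top [ 0.37639938 -0.02949406  1.31964844] [464.28913609   0.         249.25859308]
wrist [ 0.26616839 -0.56973547  0.37367593] [339.40871833   0.         255.07352523]
{'t': 0.15, 'q': array([-1.43049139e+00,  5.28279201e-01,  1.43357981e+00,  3.29504055e-05,
        1.18141017e+00, -1.78484081e-01]), 'qd': array([ 0.00021454, -0.00189102, -0.00456044,  0.00076356, -0.00129954,
        0.00187581]), 'tau': array([ 7.06338069e-04, -4.42742658e+01, -1.78276259e+01, -2.00701697e-04,
        5.63383772e-03,  3.01779721e-06]), 'tcp_pos': array([ 0.19585573, -0.59295682,  0.23055106]), 'tool_rot': array([ 9.87324216e-01,  1.58714179e-01,  3.12350503e-05, -8.37822559e-04]), 'force': array([-0.16871882, -0.7643256 ,  0.65239978]), 'ft_torque': array([ 0.01920146, -0.03047078,  0.00833754]), 'finger_gap': 1.0015519364661245} 0.0187
```

View pics/scene0.png

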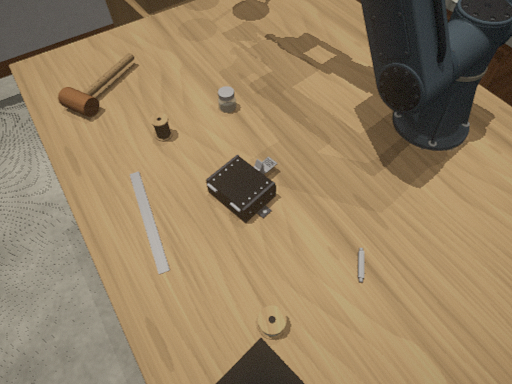

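View pics/top0.png

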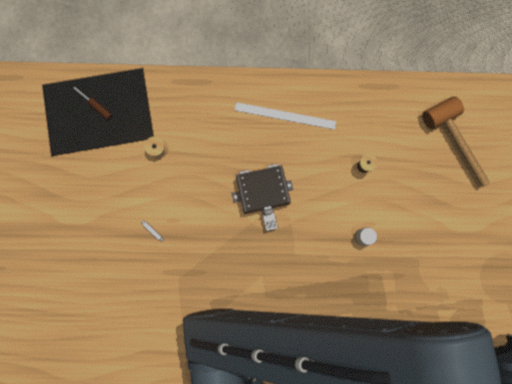

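View pics/wrist0.png

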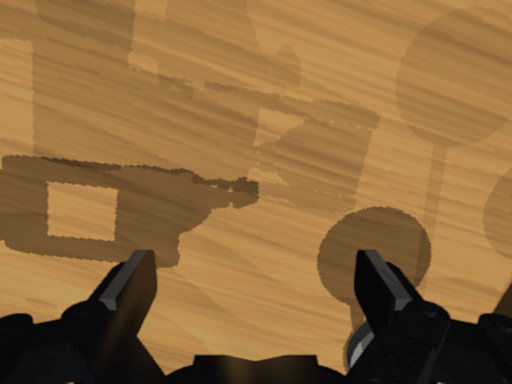

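The scene view shows the case around (242,188), the setter at (361,264), the jar at (227,99), the tall spool at (161,127) and the flat spool at (272,321). In the top view the case is at (263,190) with its latch toward the robot, and the setter is at (151,230).

Run:
```python
from h import *
a=cv2.imread('pics/top0.png');b=cv2.imread('pics/scene0.png')
c1=cv2.resize(a[155:240,220:305],None,fx=6,fy=6,interpolation=cv2.INTER_CUBIC)
c2=cv2.resize(b[145:230,195:285],None,fx=6,fy=6,interpolation=cv2.INTER_CUBIC)
c2=c2[:510,:]
cv2.imwrite('pics/c1.png',c1);cv2.imwrite('pics/c2.png',c2)
s=np.load('pics/top0.png.npz');
for n,u,v,z in [('case',263,190,.05),('setter',151,230,.012),('jar',367,236,.06),('tall',368,164,.062),('flat',155,149,.04),('pad',270,220,.03)]: print(n,onz(s,u,v,z).round(4))
```

```text
case [ 0.5665 -0.0842  0.05  ]
setter [0.4519 0.2265 0.012 ]
jar [ 0.4449 -0.3683  0.06  ]
tall [ 0.644  -0.3738  0.062 ]
flat [0.6779 0.221  0.04  ]
pad [ 0.4855 -0.1059  0.03  ]
```

View pics/c1.png

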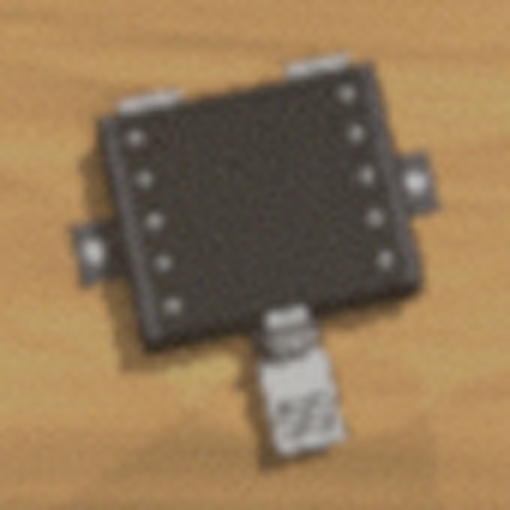

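View pics/c2.png

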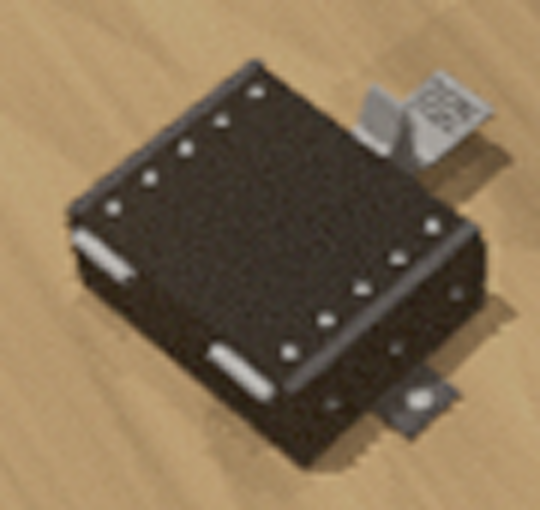

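```bash
cat >> h.py <<'E'
from scipy.spatial.transform import Rotation as Ro
def tool(): 
    st=manip.sense(); return np.array(st['tcp_pos']),Ro.from_quat(st['tool_rot'])
def plan(p,R=None):
    """offset mm and rotvec deg from current pose to world p, Rotation R"""
    p0,R0=tool(); 
    print('offset',(R0.inv().apply(np.array(p)-p0)*1000).round(1),end=' ')
    if R is not None: print('ang',np.degrees((R0.inv()*R).as_rotvec()).round(2),end='')
    print()
def down(yaw,flip=0):  # tool x at yaw in world, z down
    x=np.array([np.cos(yaw),np.sin(yaw),0]);z=np.array([0,0,-1.]);y=np.cross(z,x)
    return Ro.from_matrix(np.c_[x,y,z])
E
python3 - <<'E'
from h import *
s=np.load('pics/top0.png.npz')
L=[(100,118),(372,65),(420,290),(150,345)]
P=np.array([onz(s,220+(u+.5)/6-.5,155+(v+.5)/6-.5,.053) for u,v in L]);print(P.round(4))
d=(P[0]+P[1]-P[2]-P[3])/2; print('yaw',np.arctan2(d[1],d[0]),np.linalg.norm(d)); d=P[0]+P[3]-P[1]-P[2]; print(np.arctan2(-d[0],d[1]),P.mean(0))
a=cv2.imread('pics/top0.png');c=cv2.resize(a[205:255,125:180],None,fx=8,fy=8,interpolation=cv2.INTER_CUBIC);cv2.imwrite('pics/c3.png',c)
for st in [(142,222),(161,239)]: print(onz(s,*st,.006))
print(np.array(s['R']).round(3))
plan([.45,-.095,.26],down(.19-0.0))
print(tool()[1].as_matrix().round(3)); print(np.load('pics/wrist0.png.npz')['R'].round(3))
E
```

```text
[[ 0.6085 -0.0093  0.053 ]
 [ 0.6363 -0.1348  0.053 ]
 [ 0.5317 -0.1578  0.053 ]
 [ 0.5038 -0.0346  0.053 ]]
yaw 0.22688589341200782 0.10743203516129489
0.22040062326488294 [ 0.57010088 -0.08411227  0.053     ]
[0.47431067 0.25412092 0.006     ]
[0.42763449 0.19845109 0.006     ]
[[ 0.019 -1.     0.016]
 [-0.99  -0.022 -0.141]
 [ 0.141 -0.013 -0.99 ]]
offset [ 397.4 -393.3  -28.7] ang [-0.1  -0.01  7.38]
[[ 0.95   0.313 -0.   ]
 [ 0.313 -0.95   0.002]
 [ 0.    -0.002 -1.   ]]
[[ 0.313 -0.95  -0.003]
 [-0.907 -0.3    0.295]
 [-0.281 -0.09  -0.955]]
```

View pics/c3.png

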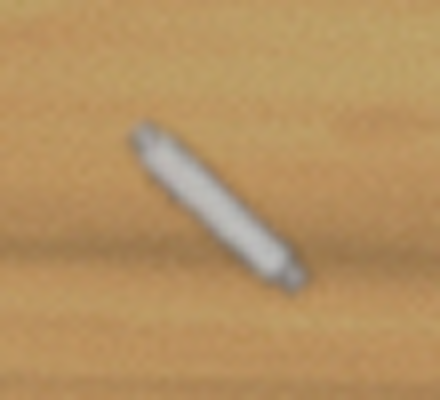

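Run:
```python
from h import *
plan([.55,-.09,.225],down(.224))
```

```text
offset [ 493.9 -366.6    6.3] ang [-0.1  -0.01  5.43]
```

```bash
python3 -m crank '[{"grip":0,"offset":[247,-183,4],"angular":[0,0,3]},{"grip":0,"offset":[247,-183,4],"angular":[0,0,3]},{"grip":0,"offset":[247,-183,4],"angular":[0,0,3]},{"grip":0,"offset":[247,-183,4],"angular":[0,0,3]},{"grip":0,"offset":[494,-367,6],"angular":[0,0,5.4]},{"grip":0,"offset":[494,-367,6],"angular":[0,0,5.4]},{"grip":0,"offset":[494,-367,6],"angular":[0,0,5.4]},{"grip":0,"offset":[494,-367,6],"angular":[0,0,5.4]},{"grip":0,"offset":[494,-367,6],"angular":[0,0,5.4]},{"grip":0,"offset":[494,-367,6],"angular":[0,0,5.4]}]'
python3 - <<'E'
from h import *
plan([.55,-.09,.225],down(.224))
E
```

```text
t: 1.15
tcp_pos: [0.4844, -0.1827, 0.2262]
tool_rot: [0.994, 0.112, -0.0, 0.0]
force: [1.2, -0.7, -0.5]
finger_gap: 0.998
offset [ 84.6 -75.8   1.2] ang [0.   0.   0.02]
```

```bash
python3 -m crank '[{"grip":1,"offset":[85,-76,1],"angular":[0,0,0]},{"grip":1,"offset":[85,-76,1],"angular":[0,0,0]},{"grip":1,"offset":[85,-76,1],"angular":[0,0,0]},{"grip":1,"offset":[85,-76,1],"angular":[0,0,0]},{"grip":1,"offset":[85,-76,1],"angular":[0,0,0]}]'
python3 - <<'E'
from h import *
s=snap('wrist','w1.png'); print(tool()[0],manip.sense()['force'])
E
```

```text
t: 1.65
tcp_pos: [0.5488, -0.0921, 0.2249]
tool_rot: [0.994, 0.112, -0.001, 0.0]
force: [0.7, -1.0, 0.2]
finger_gap: 0.141
[ 0.54865026 -0.09269874  0.22501206] [-0.16132869 -0.42869586 -0.03089951]
```

View pics/w1.png

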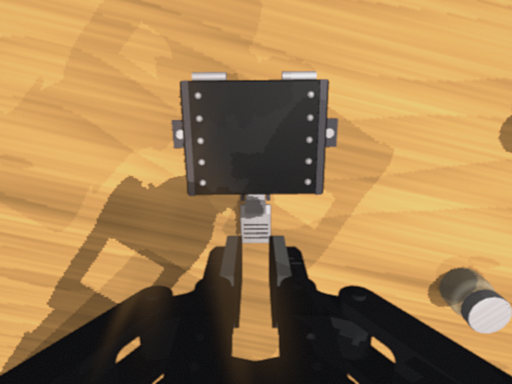

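The wrist view shows the lid at about (180-330, 80-195) and the latch arm and pad at (256, 195-242), just ahead of the fingers at (235-285, 240).

Run:
```python
from h import *
a=cv2.imread('pics/w1.png');c=cv2.resize(a[65:255,165:345],None,fx=3.1,fy=3.1,interpolation=cv2.INTER_CUBIC);cv2.imwrite('pics/c4.png',c)
c=cv2.resize(a[185:255,220:290],None,fx=8,fy=8,interpolation=cv2.INTER_CUBIC);cv2.imwrite('pics/c5.png',c)
```

```text
(no output)
```

View pics/c4.png

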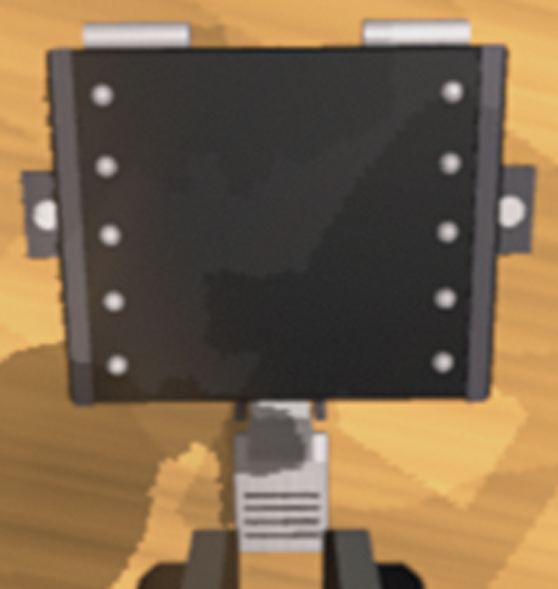

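View pics/c5.png

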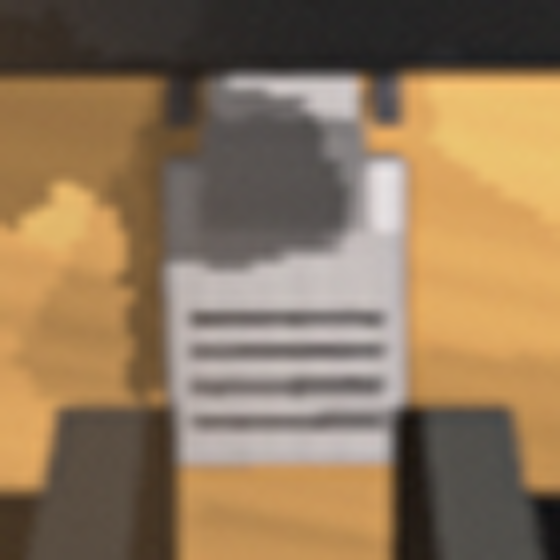

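```bash
cat >> h.py <<'E'
def tri(obs):
    A=np.zeros((3,3));b=np.zeros(3)
    for s,u,v in obs:
        c,d=ray(s,u,v);d=d/np.linalg.norm(d);M=np.eye(3)-np.outer(d,d);A+=M;b+=M@c
    X=np.linalg.solve(A,b); return X,[ (proj(s,X)-[u,v]).round(1) for s,u,v in obs]
E
python3 - <<'E'
from h import *
T=np.load('pics/top0.png.npz');S=np.load('pics/scene0.png.npz');W=np.load('pics/w1.png.npz')
t=lambda u,v:(T,220+(u+.5)/6-.5,155+(v+.5)/6-.5)
sc=lambda u,v:(S,195+(u+.5)/6-.5,145+(v+.5)/6-.5)
w4=lambda u,v:(W,165+(u+.5)/3.1-.5,65+(v+.5)/3.1-.5)
w5=lambda u,v:(W,220+(u+.5)/8-.5,185+(v+.5)/8-.5)
np.set_printoptions(precision=4,suppress=True)
# image left = +y
A,e=tri([w5(178,462),sc(495,108)]);print('pad +y end',A,e, t(278,455)[1:],proj(T,A))
B,e=tri([w5(395,462),sc(437,70)]);print('pad -y end',B,e, t(342,442)[1:],proj(T,B))
print('len',np.linalg.norm(A-B))
for n,a,b,c in [('h+y',(48,50),(295,385),(100,118)),('h-y',(506,46),(72,212),(372,65)),('l-y',(487,400),(255,62),(420,290)),('l+y',(72,403),(475,228),(150,345))]:
    X,e=tri([w4(*a),sc(*b)]); print(n,X,e,'onz57',onz(*w4(*a),.057))
E
```

```text
pad +y end [ 0.4586 -0.0977  0.0341] [array([ 0. , -0.2]), array([ 0.1, -0.1])] (265.9166666666667, 230.41666666666669) [267.0234 229.4989]
pad -y end [ 0.4688 -0.1255  0.0393] [array([ 0.2, -1.2]), array([ 0.4, -0.4])] (276.5833333333333, 228.25) [277.2157 225.9108]
len 0.029977352234759988
h+y [ 0.6094 -0.0119  0.0617] [array([ 0., -0.]), array([ 0., -0.])] onz57 [ 0.6091 -0.0109  0.057 ]
h-y [ 0.6389 -0.1373  0.0509] [array([-0.3,  0.3]), array([-0.2, -0. ])] onz57 [ 0.6389 -0.1363  0.057 ]
l-y [ 0.5368 -0.1617  0.0529] [array([ 0.4, -0.8]), array([ 0.3, -0.1])] onz57 [ 0.5371 -0.1604  0.057 ]
l+y [ 0.5102 -0.0355  0.0606] [array([ 0.4, -1.5]), array([ 0.5, -0.4])] onz57 [ 0.5073 -0.0348  0.057 ]
```

```bash
cat >> h.py <<'E'
def tilt(yaw,deg): # tool x toward yaw, z leaning toward +tool x by deg (body leans back)
    return down(yaw)*Ro.from_euler('y',deg,degrees=True)
E
python3 - <<'E'
from h import *
np.set_printoptions(precision=4,suppress=True)
W=np.load('pics/w1.png.npz')
w4=lambda u,v:(W,165+(u+.5)/3.1-.5,65+(v+.5)/3.1-.5)
w5=lambda u,v:(W,220+(u+.5)/8-.5,185+(v+.5)/8-.5)
P=[onz(*w4(48,50),.055),onz(*w4(506,46),.055),onz(*w4(487,400),.059),onz(*w4(72,403),.059)]
P=np.array(P);d=P[0]-P[1]+P[3]-P[2];yaw=np.arctan2(-d[0],d[1]);print('yaw',yaw)
for q in [0,2]: print(np.arctan2(*( (P[0]-P[1]) if q==0 else (P[3]-P[2]))[[0,1]]*[-1,1]))
ex=np.array([np.cos(yaw),np.sin(yaw),0]);
h=(P[0]+P[1])/2+.002*ex;l=(P[2]+P[3])/2;print('hinge',h,'edge',l,(h-l)@ex, np.cross(ex,(h-l)))
for z in (.034,.037,.04): 
    m=(onz(*w5(178,462),z)+onz(*w5(395,462),z))/2;print(z,'padend',m,'dist hinge',(h-m)@ex,'padlow',m+.016*ex,'lat',np.cross(ex,m-h)[2], np.linalg.norm(onz(*w5(178,462),z)-onz(*w5(395,462),z)))
R=tilt(yaw,12);print(R.as_matrix())
pl=m*0+onz(*w5(286.5,462),.036)+.016*ex
pl=h+ex*((pl-h)@ex)+np.array([0,0,-.019])
t=pl+.008*ex; t[2]=.060
print('padlow',pl);plan(t,R); np.savez('case.npz',h=h,yaw=yaw,pl=pl)
E
```

```text
yaw 0.2328447428135271
0.23308807129873338
0.23259854322900175
hinge [ 0.626  -0.0732  0.055 ] edge [ 0.5228 -0.0975  0.059 ] 0.1059980834604848 [-0.0009  0.0039 -0.0001]
0.034 padend [ 0.4615 -0.1121  0.034 ] dist hinge 0.1689925753616489 padlow [ 0.4771 -0.1084  0.034 ] lat 6.228980848052568e-05 0.029377951761187886
0.037 padend [ 0.463  -0.1118  0.037 ] dist hinge 0.1675210947042604 padlow [ 0.4785 -0.1081  0.037 ] lat 5.1381028064088896e-05 0.029114096651160413
0.04 padend [ 0.4644 -0.1114  0.04  ] dist hinge 0.1660496140468719 padlow [ 0.48   -0.1077  0.04  ] lat 4.0472247647645176e-05 0.02885024154113298
[[ 0.9518  0.2307  0.2023]
 [ 0.2257 -0.973   0.048 ]
 [ 0.2079  0.     -0.9781]]
padlow [ 0.4781 -0.1082  0.036 ]
offset [-64.   -0.6 165.1] ang [ 0.06 12.07 -0.53]
```

```bash
python3 -m crank '[{"grip":1,"offset":[-32,0,40],"angular":[0,6,0]},{"grip":1,"offset":[-64,-1,70],"angular":[0,12,-0.5]},{"grip":1,"offset":[-64,-1,110],"angular":[0,12,-0.5]},{"grip":1,"offset":[-64,-1,140],"angular":[0,12,-0.5]},{"grip":1,"offset":[-64,-1,155],"angular":[0,12,-0.5]},{"grip":1,"offset":[-64,-1,165],"angular":[0,12,-0.5]},{"grip":1,"offset":[-64,-1,165],"angular":[0,12,-0.5]},{"grip":1,"offset":[-64,-1,165],"angular":[0,12,-0.5]},{"grip":1,"offset":[-64,-1,165],"angular":[0,12,-0.5]}]'
python3 - <<'E'
from h import *
s=snap('wrist','w2.png');snap('scene','s2.png'); print(manip.sense()['force'])
c=np.load('case.npz');plan(c['pl']+[.008*np.cos(.233),.008*np.sin(.233),.02],tilt(.233,12))
a=cv2.imread('pics/s2.png');c=cv2.resize(a[125:230,205:305],None,fx=5.5,fy=5.5,interpolation=cv2.INTER_CUBIC);cv2.imwrite('pics/c6.png',c)
E
```

```text
t: 2.6
tcp_pos: [0.4876, -0.1054, 0.0612]
tool_rot: [0.988, 0.116, 0.105, -0.011]
force: [-0.1, -0.5, 0.5]
finger_gap: -0.004
[ 0.6413435 -0.395367   0.9038145]
offset [-3.   0.8  4.7] ang [ 0.13 -0.09  0.05]
```

View pics/w2.png

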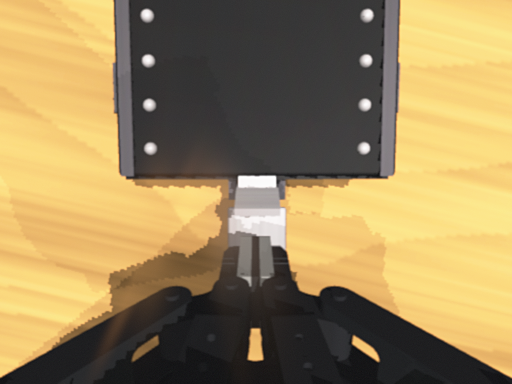

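View pics/c6.png

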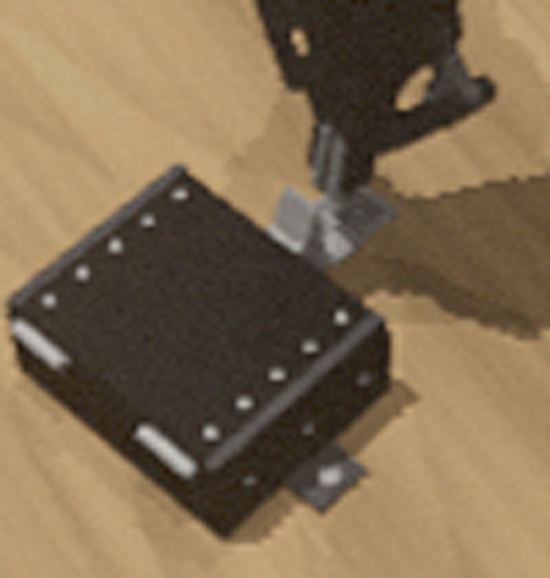

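```bash
python3 -m crank '[{"grip":1,"offset":[-2,0,4],"angular":[0,0,0]},{"grip":1,"offset":[-4,0,8],"angular":[0,0,0]},{"grip":1,"offset":[-4.3,0,11],"angular":[0,0,0]},{"grip":1,"offset":[-4.3,0,11],"angular":[0,0,0]},{"grip":1,"offset":[-4.3,0,11],"angular":[0,0,0]}]'; for i in 1 2 ; do python3 -c "
from h import *
print(manip.sense()['force'],tool()[0])"; done
python3 -m crank '[{"grip":1,"offset":[-0.2,0,1],"angular":[0,0,0]},{"grip":1,"offset":[-0.4,0,2],"angular":[0,0,0]},{"grip":1,"offset":[-0.4,0,2],"angular":[0,0,0]}]'
```

```text
t: 3.2
tcp_pos: [0.485, -0.1052, 0.0484]
tool_rot: [0.988, 0.116, 0.104, -0.012]
force: [-0.4, -0.4, 0.3]
finger_gap: -0.004
[-0.35543589 -0.36849233  0.33037353] [ 0.4850259  -0.10521814  0.04835993]
[-0.35543589 -0.36849233  0.33037353] [ 0.4850259  -0.10521814  0.04835993]
t: 3.5
tcp_pos: [0.4851, -0.1053, 0.0465]
tool_rot: [0.988, 0.116, 0.104, -0.012]
force: [0.1, 0.1, -0.1]
finger_gap: 0.001
```

```bash
for k in 1 2 3; do python3 -m crank '[{"grip":1,"offset":[-0.2,0,1],"angular":[0,0,0]},{"grip":1,"offset":[-0.2,0,1],"angular":[0,0,0]},{"grip":1,"offset":[-0.2,0,1],"angular":[0,0,0]}]' | grep -E 'tcp|force'; done
```

```text
tcp_pos: [0.4851, -0.1053, 0.0455]
force: [-0.0, -0.4, 0.1]
tcp_pos: [0.4851, -0.1053, 0.0445]
force: [0.8, -0.9, -0.3]
tcp_pos: [0.4851, -0.1053, 0.0435]
force: [0.7, -0.5, -1.5]
```

```bash
for k in 1 2 3; do python3 -m crank '[{"grip":1,"offset":[-0.2,0,1],"angular":[0,0,0]},{"grip":1,"offset":[-0.2,0,1],"angular":[0,0,0]},{"grip":1,"offset":[-0.2,0,1],"angular":[0,0,0]}]' | grep -E 'tcp|force'; done
```

```text
tcp_pos: [0.4851, -0.1053, 0.0424]
force: [-0.1, -0.5, -0.3]
tcp_pos: [0.4852, -0.1053, 0.0414]
force: [-0.2, 0.2, -0.2]
tcp_pos: [0.4852, -0.1053, 0.0404]
force: [0.2, 0.2, 0.0]
```

```bash
for k in 1 2 ; do python3 -m crank '[{"grip":1,"offset":[-0.2,0,1],"angular":[0,0,0]},{"grip":1,"offset":[-0.2,0,1],"angular":[0,0,0]},{"grip":1,"offset":[-0.2,0,1],"angular":[0,0,0]}]' | grep -E 'tcp|force'; done
```

```text
tcp_pos: [0.4852, -0.1053, 0.0394]
force: [0.2, -0.0, -0.3]
tcp_pos: [0.4852, -0.1053, 0.0384]
force: [-0.3, 0.1, -0.3]
```

```bash
python3 -m crank '[{"grip":1,"offset":[-0.2,0,1],"angular":[0,0,0]},{"grip":1,"offset":[-0.2,0,1],"angular":[0,0,0]},{"grip":1,"offset":[-0.2,0,1],"angular":[0,0,0]}]' | grep -E 'tcp|force'
```

```text
tcp_pos: [0.4852, -0.1053, 0.0374]
force: [-0.1, 0.2, 0.3]
```

```bash
python3 -m crank '[{"grip":1,"offset":[-0.2,0,1],"angular":[0,0,0]},{"grip":1,"offset":[-0.2,0,1],"angular":[0,0,0]},{"grip":1,"offset":[-0.2,0,1],"angular":[0,0,0]}]' | grep -E 'tcp|force'
```

```text
tcp_pos: [0.4852, -0.1053, 0.0363]
force: [-0.2, -0.0, 0.2]
```

```bash
python3 -m crank '[{"grip":1,"offset":[-0.2,0,1],"angular":[0,0,0]},{"grip":1,"offset":[-0.2,0,1],"angular":[0,0,0]},{"grip":1,"offset":[-0.2,0,1],"angular":[0,0,0]}]' | grep -E 'tcp|force'; python3 -c "
from h import *
snap('scene','s3.png')
a=cv2.imread('pics/s3.png');c=cv2.resize(a[145:200,235:295],None,fx=9,fy=9,interpolation=cv2.INTER_CUBIC);cv2.imwrite('pics/c7.png',c)"
```

```text
tcp_pos: [0.4852, -0.1053, 0.0354]
force: [0.0, -0.3, 2.2]
```

View pics/c7.png

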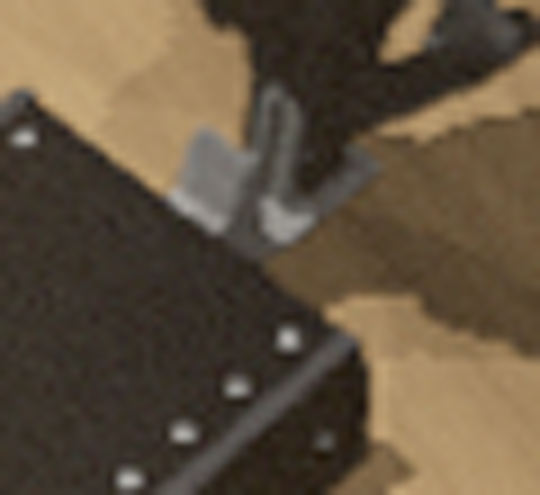

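Contact: about 2 N at TCP z 35.4 mm, with the fingertip on the pad, clear of the arm. I'll keep pressing gently.

```bash
for k in 1 2 3; do python3 -m crank '[{"grip":1,"offset":[-0.2,0,1],"angular":[0,0,0]},{"grip":1,"offset":[-0.2,0,1],"angular":[0,0,0]},{"grip":1,"offset":[-0.2,0,1],"angular":[0,0,0]}]' | grep -E 'tcp|force'; done
```

```text
tcp_pos: [0.485, -0.1053, 0.0343]
force: [-1.9, -1.2, 3.1]
tcp_pos: [0.485, -0.1052, 0.0332]
force: [-3.3, -2.1, 3.6]
tcp_pos: [0.4851, -0.1052, 0.0322]
force: [-3.4, -0.4, 3.9]
```

```bash
python3 -m crank '[{"grip":1,"offset":[-1,0,-0.2],"angular":[0,0,0]},{"grip":1,"offset":[-2,0,-0.4],"angular":[0,0,0]},{"grip":1,"offset":[-2,0,-0.4],"angular":[0,0,0]}]' | grep -E 'tcp|force';python3 -c "
from h import *
snap('wrist','w3.png')
a=cv2.imread('pics/w3.png');c=cv2.resize(a[160:300,190:330],None,fx=4,fy=4,interpolation=cv2.INTER_CUBIC);cv2.imwrite('pics/c8.png',c)"
```

```text
tcp_pos: [0.4841, -0.1061, 0.0324]
force: [1.7, 1.1, 1.3]
```

View pics/c8.png

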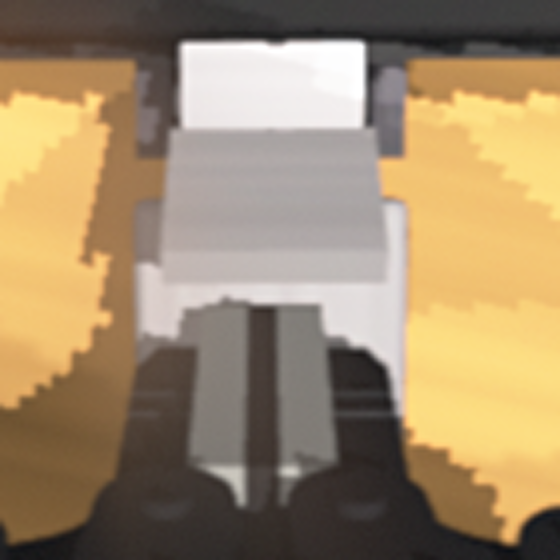

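The fingertips stand on the pad with a clear gap to the arm, so the sideways force was friction. I'll keep going down.

```bash
for k in 1 2 ; do python3 -m crank '[{"grip":1,"offset":[-0.2,0,1],"angular":[0,0,0]},{"grip":1,"offset":[-0.2,0,1],"angular":[0,0,0]},{"grip":1,"offset":[-0.2,0,1],"angular":[0,0,0]}]' | grep -E 'tcp|force'; done
```

```text
tcp_pos: [0.4839, -0.1061, 0.0314]
force: [1.6, 0.9, 2.5]
tcp_pos: [0.4837, -0.106, 0.0303]
force: [2.0, 0.2, 2.6]
```

```bash
for k in 1 ; do python3 -m crank '[{"grip":1,"offset":[-0.2,0,1],"angular":[0,0,0]},{"grip":1,"offset":[-0.2,0,1],"angular":[0,0,0]},{"grip":1,"offset":[-0.2,0,1],"angular":[0,0,0]}]' | grep -E 'tcp|force'; done;python3 -c "
from h import *
snap('scene','s4.png')"
```

```text
tcp_pos: [0.4835, -0.106, 0.0292]
force: [1.8, -1.3, 3.6]
```

View pics/s4.png

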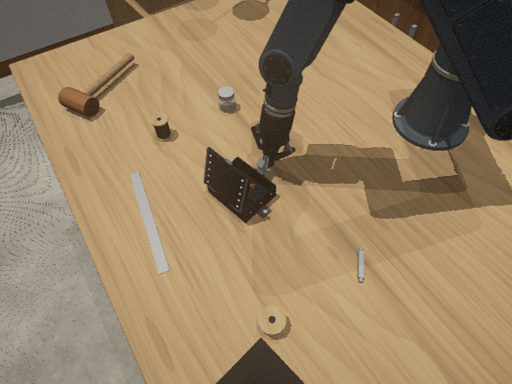

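The lid is open: it stands upright at about (225,180) in the scene view. Next I retreat and look inside.

```bash
python3 -m crank '[{"grip":1,"offset":[2,0,-10],"angular":[0,0,0]},{"grip":1,"offset":[12,0,-55],"angular":[0,0,0]},{"grip":0.3,"offset":[22,0,-104],"angular":[0,-4,0]},{"grip":0.3,"offset":[32,0,-152],"angular":[0,-8,0]},{"grip":0.3,"offset":[42,0,-196],"angular":[0,-12,0]},{"grip":0.3,"offset":[46,0,-216],"angular":[0,-12,0]},{"grip":0.3,"offset":[46,0,-216],"angular":[0,-12,0]},{"grip":0.3,"offset":[46,0,-216],"angular":[0,-12,0]}]'
python3 - <<'E'
from h import *
s=snap('wrist','w4.png')
E
```

```text
t: 9.85
tcp_pos: [0.4818, -0.1048, 0.2491]
tool_rot: [0.993, 0.116, -0.001, -0.0]
force: [0.1, 0.0, 0.1]
finger_gap: 0.701
```

View pics/w4.png

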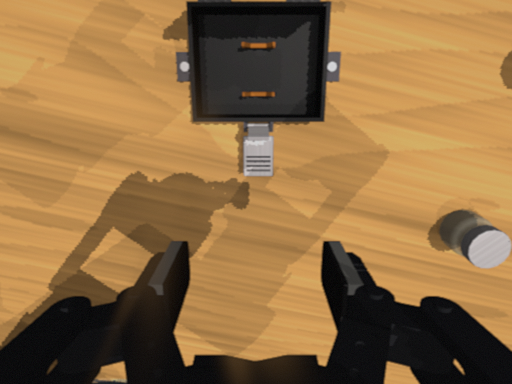

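Run:
```python
from h import *
a=cv2.imread('pics/w4.png');c=cv2.resize(a[30:110,215:300],None,fx=7,fy=7,interpolation=cv2.INTER_CUBIC);cv2.imwrite('pics/c9.png',c)
c=cv2.resize(a[0:185,170:350],None,fx=3.2,fy=3.2,interpolation=cv2.INTER_CUBIC);cv2.imwrite('pics/c10.png',c)
```

```text
(no output)
```

View pics/c9.png

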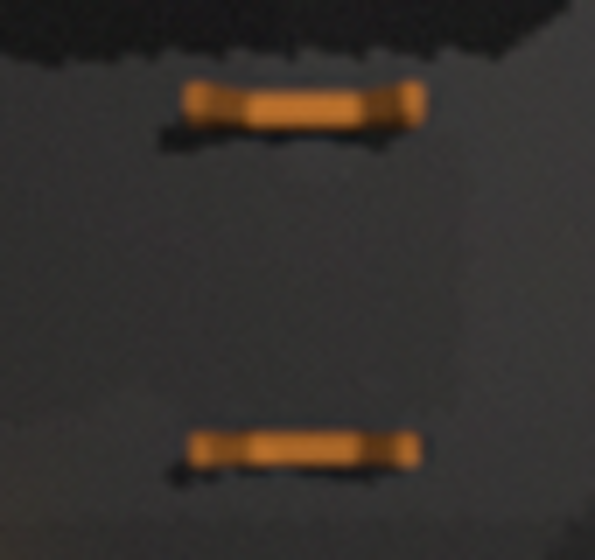

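View pics/c10.png

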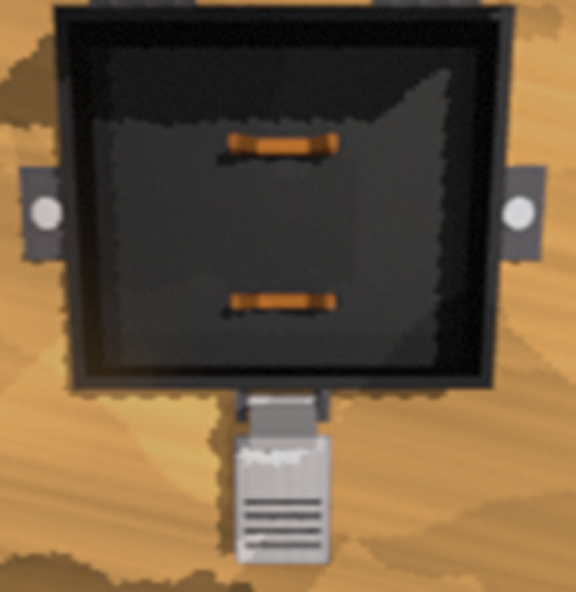

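Run:
```python
from h import *
np.set_printoptions(precision=4,suppress=True)
W=np.load('pics/w4.png.npz');C=np.load('case.npz')
w=lambda u,v:(W,215+(u+.5)/7-.5,30+(v+.5)/7-.5)
a=onz(*w(304,108),.016);b=onz(*w(305,448),.016);print(a,b,np.linalg.norm(a-b),np.arctan2(*(a-b)[[1,0]]))
cr=(a+b)/2;print('cradle',cr,'cam',-W['R'].T@W['t'])
w=lambda u,v:(W,170+(u+.5)/3.2-.5,0+(v+.5)/3.2-.5)
P=np.array([onz(*w(*p),.046) for p in [(55,6),(514,6),(493,388),(72,389)]]);print(P,P.mean(0))
d=P[0]-P[1]+P[3]-P[2];print('yaw',np.arctan2(-d[0],d[1])); yaw=float(C['yaw']);ex=np.array([np.cos(yaw),np.sin(yaw),0])
print((C['h']-cr)@ex,np.cross(ex,cr-C['h'])[2],(C['h']-P.mean(0))@ex,np.cross(ex,P.mean(0)-C['h'])[2])
# setter
plan([.451,.226,.22],down(.873))
```

```text
[ 0.5915 -0.0812  0.016 ] [ 0.5449 -0.0926  0.016 ] 0.04792928318180228 0.23908220054900373
cradle [ 0.5682 -0.0869  0.016 ] cam [ 0.5543 -0.0876  0.3922]
[[ 0.6092 -0.0101  0.046 ]
 [ 0.6393 -0.1372  0.046 ]
 [ 0.5352 -0.1625  0.046 ]
 [ 0.5043 -0.0339  0.046 ]] [ 0.572  -0.0859  0.046 ]
yaw 0.23442918876695085
0.05937921260465563 -3.6189433869791496e-05 0.05546357797130652 4.9542313900370616e-05
offset [  46.9 -328.7   28.8] ang [ -0.19   0.18 -36.66]
```

```bash
python3 -m crank '[{"grip":0.3,"offset":[5,-33,3],"angular":[0,0,-8.5]},{"grip":0.3,"offset":[9,-66,6],"angular":[0,0,-17]},{"grip":0.3,"offset":[14,-99,9],"angular":[0,0,-25.5]},{"grip":0.3,"offset":[19,-132,12],"angular":[0,0,-34]},{"grip":0.3,"offset":[24,-165,14],"angular":[0,0,-42.5]},{"grip":0.3,"offset":[28,-198,17],"angular":[0,0,-51]},{"grip":0.3,"offset":[33,-231,20],"angular":[0,0,-59.5]},{"grip":0.3,"offset":[38,-264,23],"angular":[0,0,-68]},{"grip":0.3,"offset":[42,-297,26],"angular":[0,0,-76.5]},{"grip":0.3,"offset":[47,-329,29],"angular":[0,0,-85]}]'
python3 -m crank '[{"grip":0.3,"offset":[0,0,0],"angular":[0,0,-8.5]},{"grip":0.3,"offset":[0,0,0],"angular":[0,0,-17]},{"grip":0.3,"offset":[0,0,0],"angular":[0,0,-25.5]},{"grip":0.3,"offset":[0,0,0],"angular":[0,0,-34]},{"grip":0.3,"offset":[0,0,0],"angular":[0,0,-42.5]},{"grip":0.3,"offset":[0,0,0],"angular":[0,0,-51]},{"grip":0.3,"offset":[0,0,0],"angular":[0,0,-59.5]},{"grip":0.3,"offset":[0,0,0],"angular":[0,0,-68]},{"grip":0.3,"offset":[0,0,0],"angular":[0,0,-76.5]},{"grip":0.3,"offset":[0,0,0],"angular":[0,0,-85]}]'
python3 -c "
from h import *
print(manip.sense()['q'])
plan([.451,.226,.22],down(.873+np.pi))"
```

```text
t: 10.9
tcp_pos: [0.4507, 0.226, 0.2181]
tool_rot: [0.651, 0.759, -0.003, -0.001]
force: [0.6, -0.4, 0.7]
finger_gap: 0.701
t: 11.9
tcp_pos: [0.4511, 0.2246, 0.2182]
tool_rot: [-0.032, 0.999, -0.001, -0.003]
force: [-1.4, -0.5, -0.7]
finger_gap: 0.704
[ 2.40393124e-01  3.86138577e-01  1.74208013e+00 -1.11584237e-03
  1.01994107e+00 -1.39403175e+00]
offset [-0.   1.4 -1.8] ang [ 3.000e-02 -3.900e-01 -4.634e+01]
```

```bash
python3 -m crank '[{"grip":0.3,"offset":[0,0,0],"angular":[0,0,-8.5]},{"grip":0.3,"offset":[0,0,0],"angular":[0,0,-17]},{"grip":0.3,"offset":[0,0,0],"angular":[0,0,-25.5]},{"grip":0.3,"offset":[0,0,0],"angular":[0,0,-34]},{"grip":0.3,"offset":[0,0,0],"angular":[0,0,-42.5]},{"grip":0.3,"offset":[0,0,0],"angular":[0,0,-46.3]},{"grip":0.3,"offset":[0,0,0],"angular":[0,0,-46.3]},{"grip":0.3,"offset":[0,0,0],"angular":[0,0,-46.3]}]'
python3 -c "
from h import *
s=snap('wrist','w5.png')"
```

```text
t: 12.7
tcp_pos: [0.4519, 0.2249, 0.2192]
tool_rot: [-0.419, 0.908, -0.0, -0.002]
force: [-0.3, -0.3, 0.7]
finger_gap: 0.704
```

View pics/w5.png

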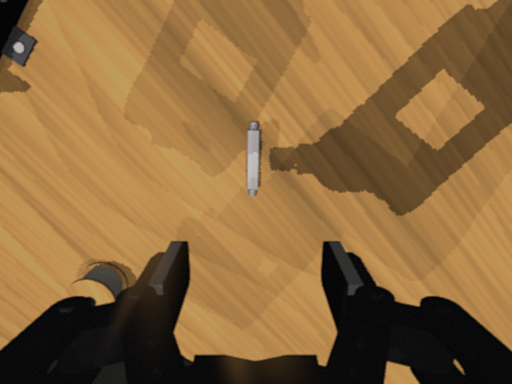

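The wrist view shows the setter upright in the image, from (253,122) to (252,195), nearly aligned with the jaws. I'll measure it by mask.

Run:
```python
from h import *
np.set_printoptions(precision=4,suppress=True)
s=np.load('pics/w5.png.npz');p=s['pixels'].astype(int)
m=((p.max(2)-p.min(2)<40)&(p.mean(2)>90)).astype(np.uint8); m[:,:200]=0;m[:,310:]=0;m[:100]=0;m[215:]=0
n,l,st,ce=cv2.connectedComponentsWithStats(m);k=1+np.argmax(st[1:,4]);print(st[k],ce[k])
ys,xs=np.where(l==k)
P=np.array([onz(s,x,y,.010)[:2] for x,y in zip(xs,ys)])
(c,wh,ang)=cv2.minAreaRect((P*1000).astype(np.float32));print(c,wh,ang)
u=np.linalg.svd(P-P.mean(0))[2][0];yaw=np.arctan2(u[1],u[0])%np.pi;print(P.mean(0),yaw)
c=np.array(c)/1000
plan([*c,.05],down(yaw+np.pi));plan([*c,.002],down(yaw+np.pi))
```

```text
[247 121  13  75 826] [252.4915 157.9419]
(451.6118469238281, 223.09750366210938) (79.63236999511719, 12.428375244140625) 49.14736557006836
[0.4513 0.2221] 0.8554803022679548
offset [  1.3  -1.  169.5] ang [ 0.06 -0.17  0.56]
offset [  1.2  -1.  217.5] ang [ 0.06 -0.17  0.56]
```

```bash
python3 -m crank '[{"grip":0.5,"offset":[1,-1,45],"angular":[0,0,0.5]},{"grip":0.5,"offset":[1,-1,90],"angular":[0,0,0.5]},{"grip":0.5,"offset":[1,-1,135],"angular":[0,0,0.5]},{"grip":0.5,"offset":[1,-1,175],"angular":[0,0,0.5]},{"grip":0.5,"offset":[1,-1,200],"angular":[0,0,0.5]},{"grip":0.5,"offset":[1,-1,208],"angular":[0,0,0.5]},{"grip":0.5,"offset":[1,-1,214],"angular":[0,0,0.5]},{"grip":0.5,"offset":[1,-1,216],"angular":[0,0,0.5]},{"grip":0.5,"offset":[1,-1,216],"angular":[0,0,0.5]}]' 40
python3 -m crank '[{"grip":1,"offset":[0,0,0],"angular":[0,0,0]},{"grip":1,"offset":[0,0,0],"angular":[0,0,0]},{"grip":1,"offset":[0,0,0],"angular":[0,0,0]},{"grip":1,"offset":[0,0,0],"angular":[0,0,0]},{"grip":1,"offset":[0,0,0],"angular":[0,0,0]},{"grip":1,"offset":[0,0,0],"angular":[0,0,0]}]' 40
```

```text
t: 13.65
tcp_pos: [0.454, 0.224, 0.0056]
tool_rot: [-0.416, 0.909, -0.001, 0.001]
force: [0.2, -0.6, -0.4]
finger_gap: 0.501
t: 14.25
tcp_pos: [0.4539, 0.224, 0.0059]
tool_rot: [-0.416, 0.909, -0.001, 0.001]
force: [-0.0, 0.2, 6.6]
finger_gap: 0.122
```

```bash
python3 -m crank '[{"grip":1,"offset":[0,0,-2],"angular":[0,0,0]},{"grip":1,"offset":[0,0,-20],"angular":[0,0,0]},{"grip":1,"offset":[0,0,-60],"angular":[0,0,0]},{"grip":1,"offset":[0,0,-100],"angular":[0,0,0]},{"grip":1,"offset":[0,0,-110],"angular":[0,0,0]},{"grip":1,"offset":[0,0,-110],"angular":[0,0,0]},{"grip":1,"offset":[0,0,-110],"angular":[0,0,0]}]'
python3 -c "
from h import *
s=snap('wrist','w6.png');snap('scene','s6.png')
a=cv2.imread('pics/w6.png')[180:340,150:360];b=cv2.imread('pics/s6.png')[150:310,260:450]
cv2.imwrite('pics/c11.png',cv2.resize(np.hstack([a,b]),None,fx=2,fy=2,interpolation=cv2.INTER_CUBIC))"
```

```text
t: 14.95
tcp_pos: [0.4524, 0.2237, 0.114]
tool_rot: [-0.416, 0.909, -0.0, -0.001]
force: [-0.4, 0.0, -2.0]
finger_gap: 0.123
```

View pics/c11.png

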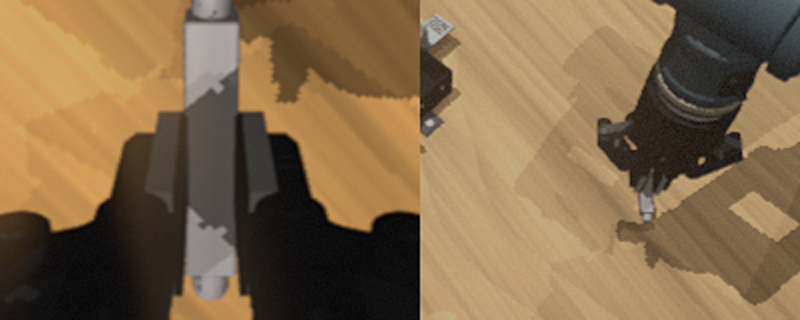

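Run:
```python
from h import *
np.set_printoptions(precision=4,suppress=True)
a=cv2.imread('pics/w6.png');cv2.imwrite('pics/c12.png',cv2.resize(a[150:340,205:310],None,fx=4,fy=3.1*1,interpolation=cv2.INTER_CUBIC))
```

```text
(no output)
```

View pics/c12.png

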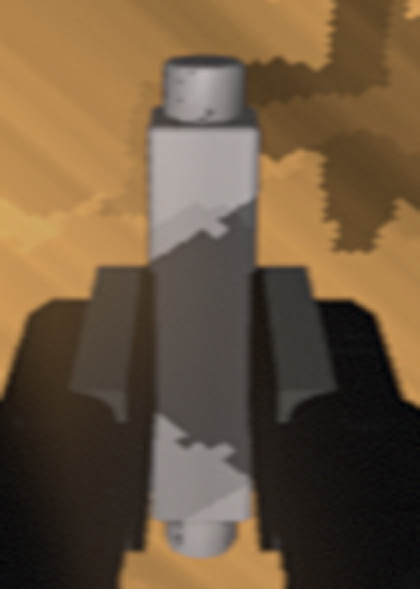

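Run:
```python
from h import *
np.set_printoptions(precision=4,suppress=True)
W=np.load('pics/w6.png.npz');p0,R0=tool();f=W['intrinsics'][0,0]
w=lambda u,v:(W,205+(u+.5)/4-.5,150+(v+.5)/3.1-.5)
def tool_pt(u,v,z): return R0.inv().apply(onz(*w(u,v),z)-p0)*1000
for z in (.112,.116,.12,.124):
    print(z,[tool_pt(*q,z) for q in [(150,128),(259,128),(155,520),(250,520)]])
```

```text
0.112 [array([30.407 , -5.1151,  1.3071]), array([30.4042,  7.1151,  1.3238]), array([-36.781 ,  -5.2369,   1.0758]), array([-36.7874,   6.8063,   1.0922])]
0.116 [array([31.673 , -4.9524, -2.6883]), array([31.6703,  6.9413, -2.6722]), array([-33.6662,  -5.0709,  -2.9133]), array([-33.6725,   6.641 ,  -2.8974])]
0.12 [array([32.9391, -4.7896, -6.6838]), array([32.9364,  6.7675, -6.6681]), array([-30.5515,  -4.9048,  -6.9023]), array([-30.5576,   6.4758,  -6.8869])]
0.124 [array([ 34.2051,  -4.6269, -10.6792]), array([ 34.2026,   6.5937, -10.664 ]), array([-27.4368,  -4.7387, -10.8914]), array([-27.4426,   6.3105, -10.8764])]
```

The setter is held level, its top 6 mm behind the TCP and its centre about 1 mm along tool x. Now to the cradle.

Run:
```python
from h import *
ex=np.array([np.cos(.235),np.sin(.235),0]);c=np.array([.5680,-.0862,0])+.001*ex
plan(c+[0,0,.12],down(.235+np.pi));plan(c+[0,0,.023],down(.235+np.pi));print(manip.sense()['q'])
```

```text
offset [ 157.6 -290.9   -6.6] ang [ 1.000e-02 -2.100e-01  3.569e+01]
offset [ 157.3 -291.1   90.4] ang [ 1.000e-02 -2.100e-01  3.569e+01]
[ 2.37901817e-01  5.54063879e-01  1.83723641e+00 -1.30475350e-03
  7.53882399e-01 -2.18985751e+00]
```

```bash
python3 -m crank '[{"grip":1,"offset":[10,-20,-6],"angular":[0,0,4]},{"grip":1,"offset":[30,-55,-7],"angular":[0,0,8]},{"grip":1,"offset":[50,-92,-7],"angular":[0,0,13]},{"grip":1,"offset":[70,-130,-7],"angular":[0,0,18]},{"grip":1,"offset":[91,-168,-7],"angular":[0,0,23]},{"grip":1,"offset":[112,-206,-7],"angular":[0,0,28]},{"grip":1,"offset":[131,-243,-7],"angular":[0,0,32]},{"grip":1,"offset":[148,-273,-7],"angular":[0,0,35.7]},{"grip":1,"offset":[157.5,-291,-7],"angular":[0,-0.2,35.7]},{"grip":1,"offset":[157.5,-291,-7],"angular":[0,-0.2,35.7]}]'
python3 -m crank '[{"grip":1,"offset":[0,0,0],"angular":[0,0,0]},{"grip":1,"offset":[0,0,0],"angular":[0,0,0]}]'
python3 - <<'E'
from h import *
ex=np.array([np.cos(.235),np.sin(.235),0]);c=np.array([.5680,-.0862,0])+.001*ex
plan(c+[0,0,.12],down(.235+np.pi));plan(c+[0,0,.023],down(.235+np.pi))
snap('wrist','w7.png');snap('scene','s7.png')
E
```

```text
t: 16.05
tcp_pos: [0.5711, -0.0886, 0.1202]
tool_rot: [-0.115, 0.993, 0.0, 0.001]
force: [0.1, -0.2, -0.8]
finger_gap: 0.124
t: 16.25
tcp_pos: [0.5689, -0.0842, 0.1209]
tool_rot: [-0.118, 0.993, 0.001, 0.0]
force: [-0.2, 1.1, -0.9]
finger_gap: 0.121
offset [ 0.4 -1.8  0.9] ang [0.14 0.02 0.04]
offset [ 0.4 -2.  97.9] ang [0.14 0.02 0.04]
```

View pics/w7.png

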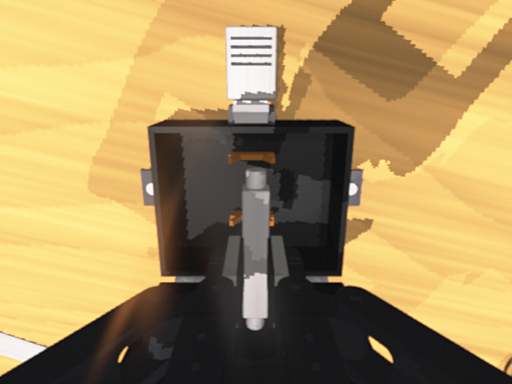

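View pics/s7.png

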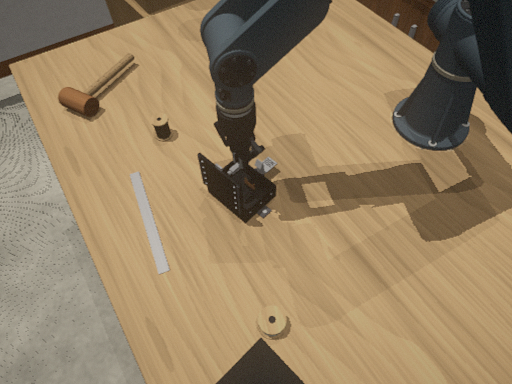

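```bash
python3 -m crank '[{"grip":1,"offset":[0.4,-2.2,20],"angular":[0,0,0]},{"grip":1,"offset":[0.4,-2.2,45],"angular":[0,0,0]},{"grip":1,"offset":[0.4,-2.2,65],"angular":[0,0,0]},{"grip":1,"offset":[0.4,-2.2,78],"angular":[0,0,0]},{"grip":1,"offset":[0.4,-2.2,84],"angular":[0,0,0]},{"grip":1,"offset":[0.4,-2.2,84],"angular":[0,0,0]},{"grip":1,"offset":[0.4,-2.2,84],"angular":[0,0,0]}]'
python3 - <<'E'
from h import *
ex=np.array([np.cos(.235),np.sin(.235),0]);c=np.array([.5680,-.0862,0])+.001*ex
plan(c+[0,0,.023],down(.235+np.pi))
snap('wrist','w8.png')
E
```

```text
t: 17.05
tcp_pos: [0.5713, -0.0876, 0.0387]
tool_rot: [-0.117, 0.993, -0.0, 0.002]
force: [0.8, -0.3, -1.8]
finger_gap: 0.122
offset [ 2.   2.2 15.7] ang [-0.03  0.25  0.02]
```

View pics/w8.png

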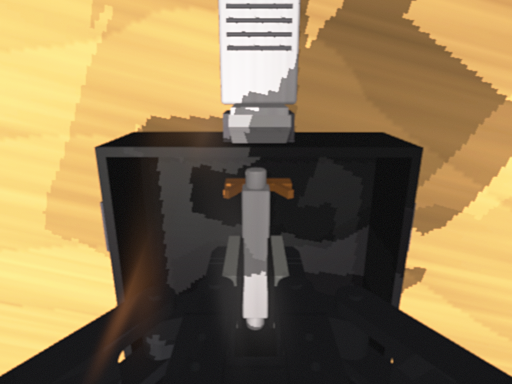

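```bash
python3 -m crank '[{"grip":1,"offset":[2,1.6,3],"angular":[0,0,0]},{"grip":1,"offset":[2,1.6,6],"angular":[0,0,0]},{"grip":1,"offset":[2,1.6,9],"angular":[0,0,0]},{"grip":1,"offset":[2,1.6,12],"angular":[0,0,0]},{"grip":1,"offset":[2,1.6,12],"angular":[0,0,0]}]'
for k in 1 2; do python3 -m crank '[{"grip":1,"offset":[0,0,1],"angular":[0,0,0]},{"grip":1,"offset":[0,0,1],"angular":[0,0,0]},{"grip":1,"offset":[0,0,1],"angular":[0,0,0]}]' | grep -E 'tcp|force'; done
```

```text
t: 17.6
tcp_pos: [0.5682, -0.0865, 0.0255]
tool_rot: [-0.117, 0.993, 0.0, 0.001]
force: [-0.0, 0.7, -1.2]
finger_gap: 0.121
tcp_pos: [0.5686, -0.0866, 0.0251]
force: [-0.6, -0.4, -1.3]
tcp_pos: [0.5685, -0.0866, 0.024]
force: [-0.4, 0.3, -1.1]
```

```bash
for k in 1 2; do python3 -m crank '[{"grip":1,"offset":[0,0,1],"angular":[0,0,0]},{"grip":1,"offset":[0,0,1],"angular":[0,0,0]},{"grip":1,"offset":[0,0,1],"angular":[0,0,0]}]' | grep -E 'tcp|force'; done
```

```text
tcp_pos: [0.5685, -0.0866, 0.023]
force: [-0.4, 0.3, 0.2]
tcp_pos: [0.5685, -0.0866, 0.022]
force: [1.0, -0.6, -1.1]
```

```bash
python3 -m crank '[{"grip":1,"offset":[0,0,0.7],"angular":[0,0,0]},{"grip":1,"offset":[0,0,0.7],"angular":[0,0,0]},{"grip":1,"offset":[0,0,0.7],"angular":[0,0,0]}]' | grep -E 'tcp|force'
python3 -c "
from h import *
s=snap('wrist','w9.png')"
```

```text
tcp_pos: [0.5685, -0.0866, 0.0219]
force: [-0.5, -0.1, 4.7]
```

View pics/w9.png

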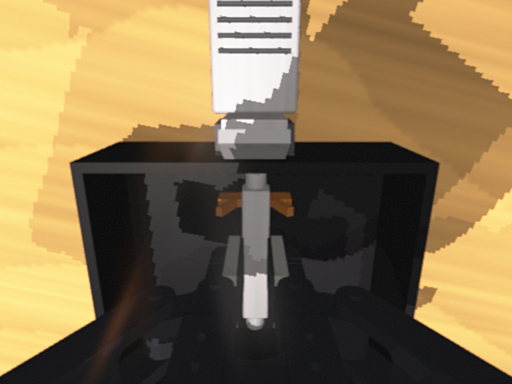

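The setter rests in the notches: 4.7 N at exactly the expected height, centred between the support ears (216-293). Now I release.

```bash
python3 -m crank '[{"grip":0.8,"offset":[0,0,0],"angular":[0,0,0]},{"grip":0.7,"offset":[0,0,0],"angular":[0,0,0]},{"grip":0.65,"offset":[0,0,0],"angular":[0,0,0]},{"grip":0.65,"offset":[0,0,0],"angular":[0,0,0]},{"grip":0.65,"offset":[0,0,-5],"angular":[0,0,0]},{"grip":0.65,"offset":[0,0,-20],"angular":[0,0,0]},{"grip":0.65,"offset":[0,0,-60],"angular":[0,0,0]},{"grip":0.65,"offset":[0,0,-110],"angular":[0,0,0]},{"grip":1,"offset":[20,0,-160],"angular":[0,0,0]},{"grip":1,"offset":[40,0,-200],"angular":[0,0,0]}]' 
python3 -c "
from h import *
s=snap('wrist','w10.png');print(manip.sense()['q'])"
```

```text
t: 20.15
tcp_pos: [0.5292, -0.0962, 0.2246]
tool_rot: [-0.118, 0.993, -0.001, 0.003]
force: [0.2, -0.5, -0.0]
finger_gap: 0.017
[-3.90439993e-01  4.05507626e-01  1.66139197e+00  6.63557297e-04
  1.06122457e+00 -2.19729136e+00]
```

View pics/w10.png

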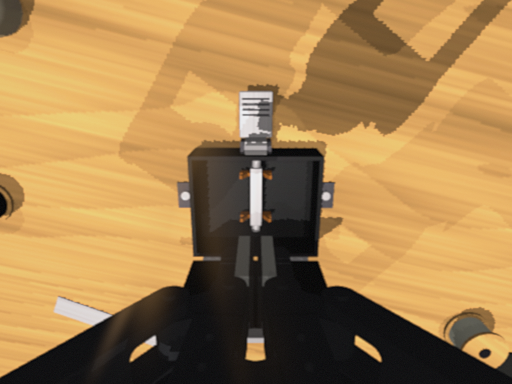

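The setter lies in both notches, from (256,162) to (256,230). Next I go behind the upright lid and work out the push path.

```bash
cat >> h.py <<'E'
YAW=.234; EX=np.array([np.cos(YAW),np.sin(YAW),0]); H=np.array([.626,-.0732,.048])
def lidtcp(th,r=.085,half=.011,clr=0.):
    u=np.array([-np.cos(th),np.sin(th)]);n=np.array([np.sin(th),np.cos(th)])
    c=r*u+(.007+clr)*n
    return H+EX*(c[0]+half)+np.array([0,0,c[1]])
E
python3 - <<'E'
from h import *
A=lidtcp(1.55)+EX*.015
B=A.copy();B[2]=.225
plan(B,down(YAW+np.pi));plan(A,down(YAW+np.pi));print(A)
a=lidtcp(1.55)
for th in (1.55,1.4,1.25,1.1,.95,.8,.65,.5,.4,.3,.2,.15,.1,.05):
    d=lidtcp(th)-A; print(th,(-d@EX*1000).round(1),(-d[2]*1000).round(1),lidtcp(th)[2].round(4))
E
```

```text
offset [-131.3    0.9    7.5] ang [-0.42  0.65  0.1 ]
offset [-130.3    1.5   99.4] ang [-0.42  0.65  0.1 ]
[ 0.65637978 -0.06595847  0.13312718]
1.55 15.0 -0.0 0.1331
1.4 27.8 0.2 0.133
1.25 40.4 2.3 0.1309
1.1 52.5 6.2 0.1269
0.95 64.0 11.9 0.1212
0.8 74.4 19.3 0.1139
0.65 83.7 28.1 0.105
0.5 91.5 38.2 0.0949
0.4 95.8 45.6 0.0875
0.3 99.4 53.3 0.0798
0.2 102.1 61.4 0.0717
0.15 103.2 65.5 0.0676
0.1 104.1 69.7 0.0635
0.05 104.8 73.9 0.0592
```

```bash
python3 -m crank '[{"grip":1,"offset":[-45,0,7],"angular":[-0.4,0.6,0]},{"grip":1,"offset":[-90,1,7],"angular":[-0.4,0.6,0]},{"grip":1,"offset":[-131,1,7],"angular":[-0.4,0.6,0]},{"grip":1,"offset":[-131,1,7],"angular":[-0.4,0.6,0]},{"grip":1,"offset":[-131,1,45],"angular":[-0.4,0.6,0]},{"grip":1,"offset":[-131,1,80],"angular":[-0.4,0.6,0]},{"grip":1,"offset":[-131,1,99],"angular":[-0.4,0.6,0]},{"grip":1,"offset":[-131,1,99],"angular":[-0.4,0.6,0]},{"grip":1,"offset":[-131,1,99],"angular":[-0.4,0.6,0]}]' 
python3 -c "
from h import *
s=snap('scene','s11.png')
plan(lidtcp(1.55)+EX*.015,down(YAW+np.pi))
a=cv2.imread('pics/s11.png');c=cv2.resize(a[80:230,150:330],None,fx=3.5,fy=3.5,interpolation=cv2.INTER_CUBIC);cv2.imwrite('pics/c13.png',c)"
```

```text
t: 21.1
tcp_pos: [0.6563, -0.0647, 0.1234]
tool_rot: [-0.117, 0.993, 0.003, -0.004]
force: [0.4, 0.5, 0.7]
finger_gap: -0.001
offset [ 1.  -0.8 -8.8] ang [ 0.34 -0.29  0.05]
```

View pics/c13.png

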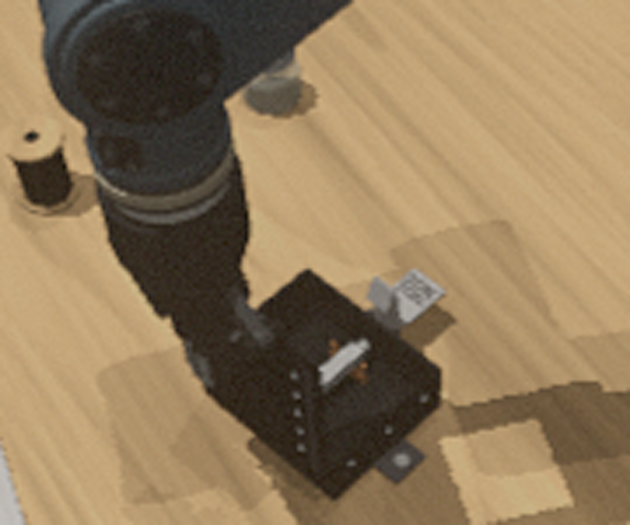

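```bash
python3 -m crank '[{"grip":1,"offset":[5,-1,-8.8],"angular":[0,0,0]},{"grip":1,"offset":[12,-1,-8.8],"angular":[0,0,0]},{"grip":1,"offset":[20,-1,-8.8],"angular":[0,0,0]},{"grip":1,"offset":[29,-1,-8.6],"angular":[0,0,0]},{"grip":1,"offset":[35,-1,-7.8],"angular":[0,0,0]},{"grip":1,"offset":[41,-1,-6.5],"angular":[0,0,0]},{"grip":1,"offset":[47.5,-1,-4.8],"angular":[0,0,0]},{"grip":1,"offset":[53.5,-1,-2.6],"angular":[0,0,0]},{"grip":1,"offset":[59.5,-1,0],"angular":[0,0,0]},{"grip":1,"offset":[65,-1,3],"angular":[0,0,0]}]' 
python3 -c "
from h import *
plan(lidtcp(.95),down(YAW+np.pi))
a=snap('scene','s12.png');a=cv2.imread('pics/s12.png');c=cv2.resize(a[80:230,150:330],None,fx=3.5,fy=3.5,interpolation=cv2.INTER_CUBIC);cv2.imwrite('pics/c14.png',c)"
```

```text
t: 22.15
tcp_pos: [0.5932, -0.0808, 0.1197]
tool_rot: [-0.117, 0.993, 0.003, -0.004]
force: [1.7, -1.2, -0.9]
finger_gap: -0.001
offset [-0.9 -0.2 -1.6] ang [ 0.4  -0.4   0.05]
```

View pics/c14.png

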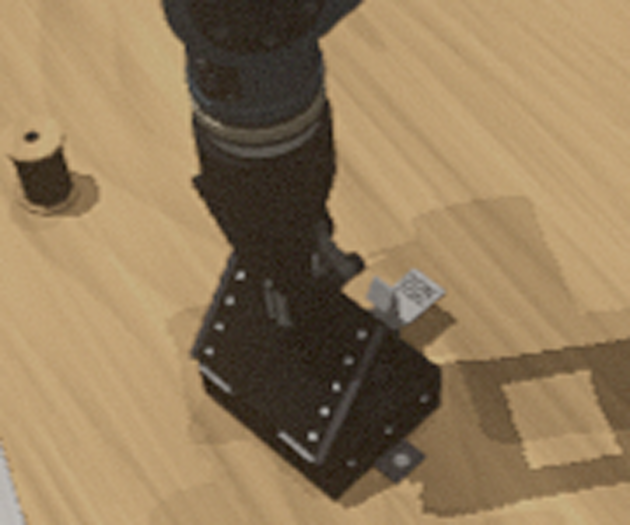

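The lid has swung over to about 0.95 rad and follows the fingertip. I'll carry on along the arc.

```bash
python3 -m crank '[{"grip":1,"offset":[4.5,0,2],"angular":[0,0,0]},{"grip":1,"offset":[9.5,0,6],"angular":[0,0,0]},{"grip":1,"offset":[14.2,0,10],"angular":[0,0,0]},{"grip":1,"offset":[18.8,0,14.6],"angular":[0,0,0]},{"grip":1,"offset":[23,0,19.6],"angular":[0,0,0]},{"grip":1,"offset":[26.6,0,24.7],"angular":[0,0,0]},{"grip":1,"offset":[30.9,0,32],"angular":[0,0,0]},{"grip":1,"offset":[33,0,36],"angular":[0,0,0]},{"grip":1,"offset":[34.5,0,40],"angular":[0,0,0]},{"grip":1,"offset":[34.5,0,40],"angular":[0,0,0]}]' 
python3 -m crank '[{"grip":1,"offset":[1.5,0,4],"angular":[0,0,0]},{"grip":1,"offset":[2.7,0,8],"angular":[0,0,0]},{"grip":1,"offset":[2.7,0,8],"angular":[0,0,0]},{"grip":1,"offset":[2.7,0,8],"angular":[0,0,0]}]' 
python3 -c "
from h import *
plan(lidtcp(.2),down(YAW+np.pi))
a=snap('scene','s13.png');a=cv2.imread('pics/s13.png');c=cv2.resize(a[80:230,150:330],None,fx=3.5,fy=3.5,interpolation=cv2.INTER_CUBIC);cv2.imwrite('pics/c15.png',c)"
```

```text
t: 23.2
tcp_pos: [0.5587, -0.0885, 0.0797]
tool_rot: [-0.117, 0.993, 0.003, -0.005]
force: [0.2, -1.1, 2.6]
finger_gap: -0.003
t: 23.6
tcp_pos: [0.5563, -0.089, 0.0722]
tool_rot: [-0.117, 0.993, 0.003, -0.005]
force: [-1.4, -0.1, 2.4]
finger_gap: 0.0
offset [-0.5 -0.7  0.4] ang [ 0.43 -0.48  0.06]
```

View pics/c15.png

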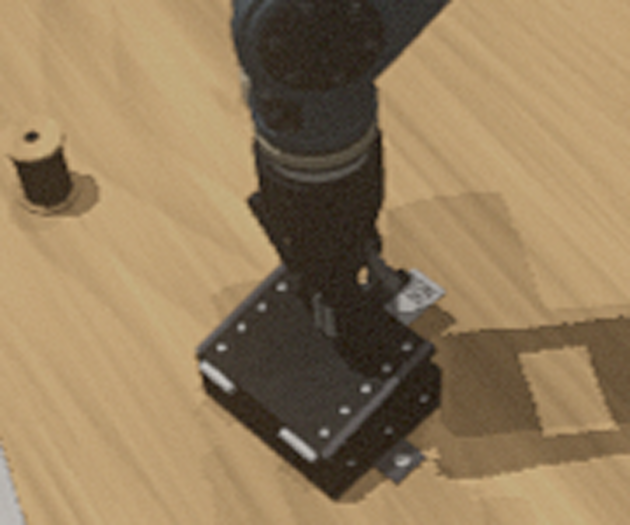

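```bash
python3 -m crank '[{"grip":1,"offset":[0.3,0,2],"angular":[0,0,0]},{"grip":1,"offset":[0.6,0,4],"angular":[0,0,0]},{"grip":1,"offset":[0.8,0,5],"angular":[0,0,0]},{"grip":1,"offset":[0.8,0,6],"angular":[0,0,0]},{"grip":1,"offset":[0.8,0,6],"angular":[0,0,0]}]'|grep -E 'tcp|force'
for k in 1 2; do python3 -m crank '[{"grip":1,"offset":[0,0,1],"angular":[0,0,0]},{"grip":1,"offset":[0,0,1],"angular":[0,0,0]},{"grip":1,"offset":[0,0,1],"angular":[0,0,0]}]' | grep -E 'tcp|force'; done
```

```text
tcp_pos: [0.5558, -0.0891, 0.0662]
force: [-1.8, -1.3, 2.1]
tcp_pos: [0.5559, -0.0891, 0.0653]
force: [-2.2, -0.9, 2.5]
tcp_pos: [0.5559, -0.0891, 0.0646]
force: [-2.1, -1.1, 5.2]
```

```bash
for k in 1 2; do python3 -m crank '[{"grip":1,"offset":[0,0,1],"angular":[0,0,0]},{"grip":1,"offset":[0,0,1],"angular":[0,0,0]},{"grip":1,"offset":[0,0,1],"angular":[0,0,0]}]' | grep -E 'tcp|force'; done
```

```text
tcp_pos: [0.5557, -0.0892, 0.0637]
force: [-2.4, -0.3, 6.2]
tcp_pos: [0.5556, -0.0892, 0.0628]
force: [-3.4, -0.4, 7.0]
```

```bash
for k in 1; do python3 -m crank '[{"grip":1,"offset":[0,0,1],"angular":[0,0,0]},{"grip":1,"offset":[0,0,1],"angular":[0,0,0]},{"grip":1,"offset":[0,0,1],"angular":[0,0,0]}]' | grep -E 'tcp|force'; done
```

```text
tcp_pos: [0.5554, -0.0892, 0.0619]
force: [-3.3, -0.6, 8.9]
```

```bash
python3 -m crank '[{"grip":1,"offset":[0,0,1],"angular":[0,0,0]},{"grip":1,"offset":[0,0,1],"angular":[0,0,0]},{"grip":1,"offset":[0,0,1],"angular":[0,0,0]}]' | grep -E 'tcp|force'
```

```text
tcp_pos: [0.5553, -0.0892, 0.0611]
force: [-4.3, -1.3, 9.5]
```

```bash
python3 -m crank '[{"grip":1,"offset":[0,0,0.7],"angular":[0,0,0]},{"grip":1,"offset":[0,0,0.7],"angular":[0,0,0]},{"grip":1,"offset":[0,0,0.7],"angular":[0,0,0]}]' | grep -E 'tcp|force'
```

```text
tcp_pos: [0.5552, -0.0893, 0.0606]
force: [-4.6, -0.9, 10.2]
```

```bash
python3 -m crank '[{"grip":1,"offset":[0,0,0.5],"angular":[0,0,0]},{"grip":1,"offset":[0,0,0.5],"angular":[0,0,0]},{"grip":1,"offset":[0,0,0.5],"angular":[0,0,0]}]' | grep -E 'tcp|force'
```

```text
tcp_pos: [0.5552, -0.0893, 0.0602]
force: [-4.5, -0.8, 11.1]
```

```bash
python3 -m crank '[{"grip":1,"offset":[0,0,0.5],"angular":[0,0,0]},{"grip":1,"offset":[0,0,0.5],"angular":[0,0,0]},{"grip":1,"offset":[0,0,0.5],"angular":[0,0,0]}]' | grep -E 'tcp|force'
```

```text
tcp_pos: [0.5551, -0.0893, 0.0598]
force: [-5.1, -0.1, 12.4]
```

```bash
python3 -m crank '[{"grip":1,"offset":[0,0,0.5],"angular":[0,0,0]},{"grip":1,"offset":[0,0,0.5],"angular":[0,0,0]},{"grip":1,"offset":[0,0,0.5],"angular":[0,0,0]}]' | grep -E 'tcp|force'
```

```text
tcp_pos: [0.5565, -0.0893, 0.0583]
force: [-1.0, 0.6, 5.2]
```

The force dropped from 12.4 to 5.2 N, so it snapped. I'll ease off and watch.

```bash
python3 -m crank '[{"grip":1,"offset":[0,0,-1],"angular":[0,0,0]},{"grip":1,"offset":[0,0,-1],"angular":[0,0,0]},{"grip":1,"offset":[0,0,-2],"angular":[0,0,0]},{"grip":1,"offset":[0,0,-2],"angular":[0,0,0]},{"grip":1,"offset":[0,0,-2],"angular":[0,0,0]}]' | grep -E 'tcp|force'
```

```text
tcp_pos: [0.556, -0.0891, 0.06]
force: [0.5, 0.5, 0.1]
```

```bash
python3 -m crank '[{"grip":1,"offset":[0,0,-1],"angular":[0,0,0]},{"grip":1,"offset":[0,0,-3],"angular":[0,0,0]},{"grip":1,"offset":[0,0,-3],"angular":[0,0,0]},{"grip":1,"offset":[0,0,-3],"angular":[0,0,0]}]' | grep -E 'tcp|force'
```

```text
tcp_pos: [0.5561, -0.0892, 0.0633]
force: [0.4, -0.1, -0.3]
```

No force as the fingers rise, so the lid stays latched. I'll retreat and look.

```bash
python3 -m crank '[{"grip":1,"offset":[0,0,-5],"angular":[0,0,0]},{"grip":1,"offset":[0,0,-30],"angular":[0,0,0]},{"grip":1,"offset":[0,0,-75],"angular":[0,0,0]},{"grip":1,"offset":[0,0,-120],"angular":[0,0,0]},{"grip":1,"offset":[0,0,-160],"angular":[0,0,0]},{"grip":1,"offset":[0,0,-200],"angular":[0,0,0]},{"grip":1,"offset":[0,0,-200],"angular":[0,0,0]},{"grip":1,"offset":[0,0,-200],"angular":[0,0,0]}]'
python3 - <<'E'
from h import *
snap('wrist','w14.png');snap('scene','s14.png');snap('top','t14.png')
a=cv2.imread('pics/w14.png')[60:300,100:400];b=cv2.imread('pics/s14.png')[70:230,140:340]
cv2.imwrite('pics/c16.png',np.hstack([cv2.resize(a,(400,320)),cv2.resize(b,(400,320),interpolation=cv2.INTER_CUBIC)]))
c,d=cv2.imread('pics/top0.png'),cv2.imread('pics/t14.png')
e=cv2.absdiff(c,d).max(2)
for n,u,v in [('jar',367,236),('tall',367,164),('flat',155,149)]: print(n,e[v-18:v+19,u-18:u+19].mean(),(e[v-18:v+19,u-18:u+19]>50).sum())
c,d=cv2.imread('pics/scene0.png'),cv2.imread('pics/s14.png');e=cv2.absdiff(c,d).max(2)
for n,u,v in [('jar',227,99),('tall',161,127),('flat',272,321)]: print(n,e[v-18:v+19,u-18:u+19].mean(),(e[v-18:v+19,u-18:u+19]>50).sum())
E
```

```text
t: 28.85
tcp_pos: [0.5579, -0.0903, 0.2645]
tool_rot: [-0.117, 0.993, 0.003, -0.003]
force: [-0.7, -0.7, 0.0]
finger_gap: 0.0
jar 21.848064280496715 0
tall 21.46165084002922 0
flat 20.449233016800584 0
jar 51.52593133674215 571
tall 3.137326515704894 0
flat 2.7552958363769173 0
```

View pics/c16.png

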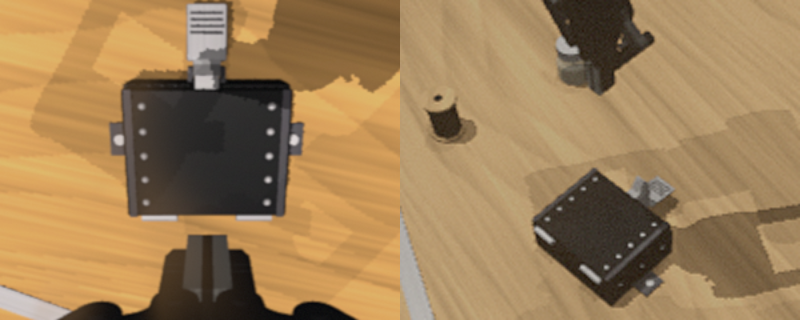

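The lid is down flat with the nose hooked over the tongue. In the top view the spools and jar are unchanged. In the scene view the gripper only hides the jar. Handing in.

```bash
python3 -c "
from station import manip
print(manip.sense()['t'],manip.sign_off())"
```

```text
the job is handed in; nothing more can be done
29.0 None
```

The setter is in the cradle, the lid is latched shut, and I handed the job in at 29.0 s of the 72 s allowed.

- **Latch:** I pressed the pad by feel, about 6 mm after first contact. Upward readings stayed at or below 3.9 N, and with sideways friction the total was at most about 5.3 N. The lid then sprang open.
- **Setter:** I gripped it level at its middle and lowered it until it touched at the expected height, with a peak of 4.7 N. The picture after release showed it lying in both notches.
- **Lid:** I pushed it over from behind and down at about 84 mm from the hinge. It snapped at about 12.4 N of downward force (about 13.4 N with the sideways part), slightly above the expected 7 to 12 N but below the 20 N limit. The force then dropped to 5 N, and the lid stayed down as the fingers lifted off.
- **Last checks:** The wrist and scene pictures show the lid flat with the nose hooked over the tongue. The robot was touching nothing, about 0.2 m above the case.
- **Bystanders:** In the top view both spools and the jar look unchanged. The scene view could not confirm the jar because the gripper hid part of it.
- **What disagreed:** Position measurements from different views differed by about 1 to 3 mm, so I corrected the setter's position on the way down into the cradle.

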